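# Prop the studio supply bin open and fetch the jar

### The job

Raise the lid of the plywood supply bin by its handle until the steel stay on its side drops into its pocket, then let the lid down gently so that it rests propped on the stay and let go of it. Reach in under the propped lid, take out the squat wide jar and stand it upright in the shallow steel tray, setting it down rather than dropping it. Leave the lid propped, keep off the wet canvas, and leave the slim bottle in the bin, the mug and the spray can where they are.

Things in the scene. Friction and masses are not known exactly. Their poses are not given: they have to be found in the camera images.
- bin: Fixed plywood bin, 265 (x) x 280 (y) x 80 mm high, walls and floor 6 mm. Origin on the table; x points away from the robot, y left, z up. It spans x -140 to +125, y -140 to +140 mm; the rear 40 mm of its top is a fixed strip, the lid hinged to its front edge. An aluminium rail for the stay on the right (-y) wall reaches to y -170 mm, about 54 mm high.
- lid (a joint): Lid angle in rad: 0 shut, grows as it opens up and away from the robot, stop at 1.46. Free hinge, lid about 0.35 kg: it falls shut from any angle unless held or propped. The stay drags along its rail by itself; near 1.30 its foot drops into the pocket. Lowered from there, the lid comes to rest propped at about 1.06. Lift to 1.36 to 1.42 first to be sure.
- lid_grip (a point): Centre of the lid's handle, a steel T: a round cross-bar 36 mm long (along the hinge) and 18 mm thick, free at both ends, 32 mm in front of the lid's edge on a neck 12 mm wide. Pinched across its 36 mm it pivots between the fingers as the lid swings. In the lid's frame (as the bin's when shut) at x -260, z +6 mm from the hinge; shut, 86 mm above the table.
- hinge (a point): Middle of the hinge line, 80 mm above the table, fixed on the bin at bin x +85 mm; the line runs along the bin's y. The lid reaches 231 mm from it. Lid plate 10 mm thick, 284 mm wide.
- stay_foot (a point): Centre of the free roller (10 mm diameter, 18 mm wide) at the foot of the bowed steel stay rod, which is 7 mm thick and 156 mm from end to end and hangs from a pin on the lid's right edge, 130 mm from the hinge; it moves freely, under its own weight.
- stay_seat (a point): Where the centre of the roller lies when the stay is properly seated: in the pocket of the rail, at the foot of its sloping floor, against its rear step.
- jar_mid (a point): Centre, half-way up, of the loose squat jar: 56 mm in diameter, 56 mm tall, clear with a white cap and paper label, about 0.2 kg. It stands upright on the bin's floor (6 mm up) near the front wall, in the left or the right half. z is its axis.
- bottle_mid (a point): Centre, half-way up, of the loose slim bottle: 36 mm in diameter, 66 mm tall, in the other half of the bin. To be left.
- tray: Fixed shallow steel tray 160 x 160 x 16 mm, walls and floor 4 mm to 5 mm; origin under its centre, on the table. On the left or the right of the bin.
- canvas: Fixed wet canvas 170 x 170 mm on four upturned cups, its top 72 mm above the table, on the other side of the bin from the tray; origin on the table under its centre.
- mug: Loose ceramic cup without a handle, 72 mm across, 85 mm tall, origin under its centre. To be left.
- spraycan: Loose spray can 54 mm in diameter, 140 mm tall, origin under its centre. To be left.
Things that resemble listed ones, but are neither listed nor needed, are in the scene too. There is more than one size of the tray; the one meant has the size given above.

How it is judged:
On the way, in this order (a step that is already met when the one before it is completed fails the run):
1. the lid rests propped on its seated stay and has been let go, the jar still in the bin (value of joint lid between 1 and 1.15 rad and distance between stay_foot and stay_seat below 0.008 m and contact force between the fingers and lid below 0.05 N and z of jar_mid in the frame of bin below 0.05 m), for 0.4 s.
2. the jar is lifted clear of the bin with the lid still propped (z of jar_mid in the frame of bin above 0.115 m and contact force between the fingers and jar above 0.3 N and value of joint lid above 1 rad), for 0.1 s.
At the end, for the whole second after the job is handed in: The lid rests at 1.0 to 1.15 rad with the foot of the stay within 8 mm of its seat; the jar stands upright (within 0.1 rad), at rest, on the floor of the tray with its centre within 55 mm of the tray's centre along each side; the bottle, mug and spray can are within 30 mm of where they stood (value of joint lid between 1 and 1.15 rad and distance between stay_foot and stay_seat below 0.008 m and x of jar_mid in the frame of tray between -0.055 and 0.055 m and y of jar_mid in the frame of tray between -0.055 and 0.055 m and z of jar_mid in the frame of tray below 0.04 m and angle between jar_mid's own z axis and vertical below 0.1 rad and linear speed of jar below 0.02 m/s and distance of each of bottle_mid, mug, spraycan from where it was at the start of the episode below 0.03 m); the robot touches nothing.
It fails at once if the lid is let fall or slammed (closing faster than 2.2 rad/s) (velocity of joint lid below -2.2 rad/s).
It fails at once if the jar is dropped (moving faster than 0.75 m/s with no finger on it) (linear speed of jar above 0.75 m/s and contact force between the fingers and jar below 0.02 N).
It fails at once if the bottle is knocked over or moved by more than 40 mm (distance of bottle_mid from where it was at the start of the episode above 0.04 m or angle between bottle_mid's own z axis and vertical above 0.5 rad).
It fails at once if the mug or the spray can is moved by more than 40 mm (distance of any of mug, spraycan from where it was at the start of the episode above 0.04 m).
It fails at once if the wet canvas is leaned on or struck (over 3 N) (contact force between any of the fingers, the arm, jar and canvas above 3 N).
It also fails if it takes over 64 s, if anything falls off the work surface, if the arm or the gripper's body presses on something with over 40 N, if the wrist force passes 120 N, or if a joint passes its speed limit or range.

### The arm

A 6-joint arm with a two-finger parallel gripper is mounted at the origin on the work surface. World frame = base frame: x ahead of the robot, y to its left, z up, the work surface at z = 0. Lengths are in m, angles in rad, forces in N, time in s.
With the tool pointing down it reaches from about 0.25 to 0.8 m from the base axis. Payload 8.5 kg.
Tool frame: the origin (TCP) lies where the fingers leave the gripper's body, on its centre line; the fingertips stand 73 mm ahead of it and the grasp point (between the pads) lies 54 mm ahead of it; x points along the fingers, y is the direction in which the jaws open and shut, and the axes are right-handed (so a half turn about x gives the same grasp; the last joint's range is limited). The gripper opens to 85 mm and grips with 20 to 120 N. Pads are 22 mm wide; open, the fingers measure 114 mm over their backs; the gripper's body (76 mm by 85 mm) begins 54 mm behind the grasp point. The pads swing forward as they close: fully open they stand 13 mm farther back than shut.
Start: joints at [1.271, 0.238, -0.013, 1.319, 0, 1.571], TCP at [0.155, 0.502, 0.304] pointing down, gripper open.
Joint ranges: [-2.66, 2.66], [-1.03, 1.9], [-1.14, 1.46], [-1.82, 2.27], [-1.45, 1.34], [-3.14, 3.14]. Speed limits (rad/s): [2.22, 2.22, 2.79, 3.14, 3.14, 3.14].

### API

Orientations are given as a unit quaternion [x, y, z, w].
In Python, from bench import bot gives the robot as it stands.
- The arm moves only by the tool carry_out, never from a script. Its argument "moves" is a list that holds one entry, the list of rows, each a list of 5 numbers: the shift along the tool's x, y, z in m, then the turn about the tool's x in rad, then the closure, from -1 (fully open) to 1 (shut). A call has 1 to 8 rows; each row is the pose to reach, as a shift and turn from the pose commanded when the call began, along the tool's axes at that moment; what a row does not reach only later rows make up. A row lasts 1/10 s, in which the tool goes at most 50 mm and 8.59 degrees, less where a joint would pass 70% of its speed; a pose out of reach is approached as far as the arm can. A call with a gripper value outside its range is refused whole. The fingers move at their own pace and stop on an object; "grip_force" is the grip in N (left out, the last holds). Time passes only in rows, so rows that repeat a pose let the fingers close. It gives the time, the measured TCP pose, the force and the opening at its end, in the units of the state.
- bot.read_state(): the state, without advancing time (a new reading comes with each control period).
- bot.grab_frame(name): name is "side" or "top" or "wrist"; returns a dict with "color" (384x512x3 uint8, red, green, blue), "z_map" (384x512 float32, m along the optical axis (not along the pixel's ray), 0 where there is no reading), "mtx" (3x3 intrinsics, pixels), "pose" (4x4, takes a point from camera to world coordinates). Camera axes: x right, y up, looking along -z (the intrinsics and any distortion apply to the point x, -y, -z); pixel columns grow to the right and rows downward; lengths in m; the calibration is good to about 2 mm. A picture is of the moment at which its call begins.
- bot.job_done(): hands the job in, once; it reports no verdict.
Trained networks look in a picture, given as the dict that the camera call returned (one of the last four; its "shot" number tells which), for a name from the list of things; names that differ only in an ending like _2 or _b are one class to them, and where a whole thing is asked for, a point or a joint stands for the part that bears it (a point fixed in the world has none). Each returns a list of dicts, best first, with "conf" (0 to 1); they miss things now and then, are a little off and sometimes report something else, mostly with a low value. They report only what shows in the picture. A call takes as long as a camera call. They do not tell look-alikes from the thing itself.
- bot.look_for(picture, thing): "bbox" ([left, top, right, bottom] as shares, 0 to 1, of the picture: columns of its width, rows of its height, round what is visible of it).
The state is a dict: "time": time; "qpos": joint angles; "joint_vel": joint speeds; "tau": joint torques, N m; "eef_pos": TCP position; "ee_rot": TCP orientation; "ft_force": force on the tool from outside, world axes, zero at the start; "wrist_torque": the same for the moment, N m; "width": opening from 0.0 (shut) to 1.0 (fully open).
Only numpy, scipy, OpenCV 4.12 (cv2) and the standard library are available. Lean on these libraries where they do the work, as an engineer would, in place of code of your own. Each camera call takes 0.05 s, during which the arm holds its last target.

## Working session

There is one attempt and no reset: what is moved stays moved. The work goes in short steps, Python scripts to look and compute and a tool call to move; the robot and the scene stay as the last step left them, time stands still between calls to the robot, and variables do not carry over. Pictures are saved under pics/ and viewed, and the job is handed in when it is done.

Besides the shell and the picture viewer there is one more tool, called by a JSON object that holds its "op" and its "data". carry_out: Moves the arm, as the interface text tells. Its arguments: {"type":"object","properties":{"moves":{"type":"array","items":{"type":"array","items":{"type":"array","items":{"type":"number"}}}},"grip_force":{"type":"number"}},"required":["moves"]}

```bash
ls; mkdir -p pics
python3 - <<'E'
from bench import bot
import numpy as np,cv2
s=bot.read_state();print(s)
for n in ["side","top","wrist"]:
    f=bot.grab_frame(n)
    np.savez(f"pics/{n}0.npz",**{k:v for k,v in f.items() if k!='shot'})
    cv2.imwrite(f"pics/{n}0.png",f["color"][:,:,::-1])
    print(n,np.round(f["mtx"],1).tolist(),np.round(f["pose"],3).tolist(),f.get("shot"))
    for t in ["bin","lid","lid_grip","jar_mid","bottle_mid","tray","canvas","mug","spraycan","stay_foot"]:
        try:
            r=bot.look_for(f,t); print(t,[(np.round(np.array(d["bbox"])*[512,384,512,384]).astype(int).tolist(),round(d["conf"],2)) for d in r])
        except Exception as e: print(t,e)
print(bot.read_state()["time"])
E
```

```text
pics
{'time': 0.0, 'qpos': array([ 1.27099739e+00,  2.38787626e-01, -1.42589509e-02,  1.31916973e+00,
       -2.06494488e-05,  1.57078982e+00]), 'joint_vel': array([ 0.00011893, -0.00053101, -0.00066076, -0.00115897, -0.00188225,
        0.00134481]), 'tau': array([ 4.24071777e-04, -5.38779974e+01,  3.46440554e+01,  1.82332518e-02,
        5.23150845e-05, -2.09315590e-05]), 'eef_pos': array([0.15496282, 0.5012933 , 0.30327211]), 'ee_rot': array([ 0.10509862,  0.69924528, -0.10609362,  0.69910976]), 'ft_force': array([ 0.235304  ,  0.52962221, -0.51156516]), 'wrist_torque': array([-0.02105169,  0.02120954, -0.04453328]), 'width': 0.9977936629451448}
side [[368.6, 0.0, 256.6], [0.0, 368.6, 185.2], [0.0, 0.0, 1.0]] [[0.756, 0.445, -0.48, -0.198], [-0.655, 0.527, -0.541, -0.884], [0.012, 0.724, 0.69, 1.081], [0.0, 0.0, 0.0, 1.0]] 1
bin [([219, 135, 317, 209], 0.96), ([218, 138, 312, 193], 0.48)]
lid [([221, 135, 315, 192], 0.55)]
lid_grip [([218, 135, 302, 191], 0.85), ([266, 220, 328, 265], 0.38)]
jar_mid [([219, 130, 318, 208], 0.38)]
bottle_mid []
tray [([262, 219, 329, 266], 0.93), (
[... 393 characters left out ...]

bin [([184, 113, 265, 198], 0.68)]
lid [([183, 122, 266, 201], 0.76)]
lid_grip [([182, 121, 265, 195], 0.71)]
jar_mid [([184, 123, 266, 196], 0.74)]
bottle_mid []
tray [([271, 240, 324, 293], 0.77), ([350, 159, 406, 215], 0.73), ([291, 175, 334, 214], 0.59)]
canvas [([98, 161, 153, 210], 0.83)]
mug [([112, 131, 136, 150], 0.7)]
spraycan [([321, 135, 341, 155], 0.65)]
stay_foot []
wrist [[266.6, 0.0, 252.4], [0.0, 266.6, 188.9], [0.0, 0.0, 1.0]] [[0.294, -0.911, -0.289, 0.08], [0.956, 0.281, 0.088, 0.524], [0.001, -0.302, 0.953, 0.374], [0.0, 0.0, 0.0, 1.0]] 3
bin []
lid []
lid_grip []
jar_mid []
bottle_mid []
tray []
canvas [([197, 316, 275, 329], 0.53)]
mug []
spraycan []
stay_foot []
1.65
```

Run:
```python
import cv2
for n in ["side","top"]:
    im=cv2.imread(f"pics/{n}0.png"); 
    c=im[90:330,80:430] if n=="top" else im[90:340,150:420]
    cv2.imwrite(f"pics/{n}0c.png",cv2.resize(c,None,fx=2.25,fy=2.25,interpolation=cv2.INTER_CUBIC))
```

```text
(no output)
```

View pics/top0.png

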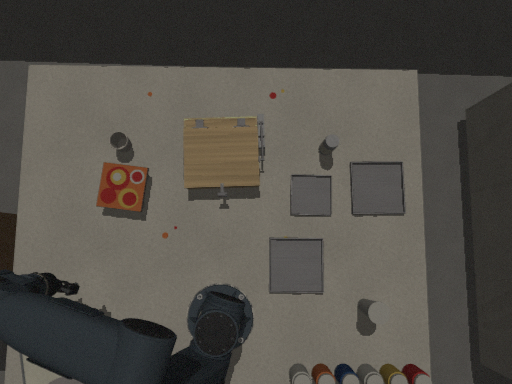

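View pics/side0.png

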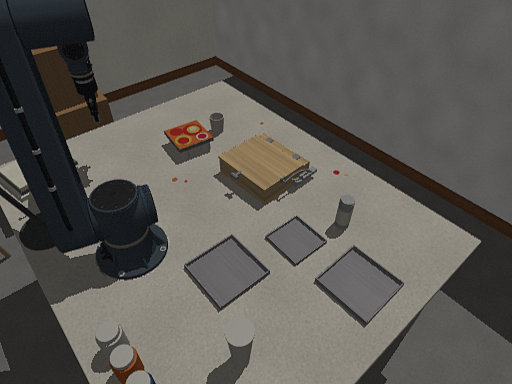

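```bash
sleep 1
```

```text
(no output)
```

View pics/top0c.png

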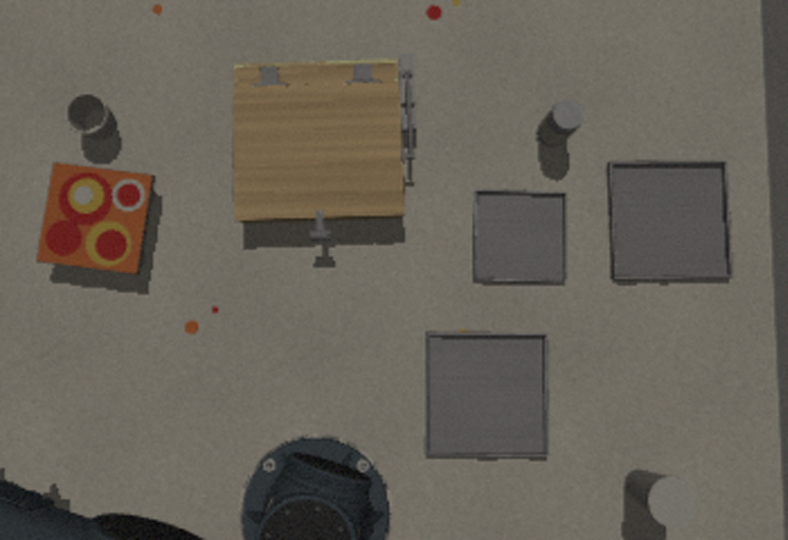

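View pics/side0c.png

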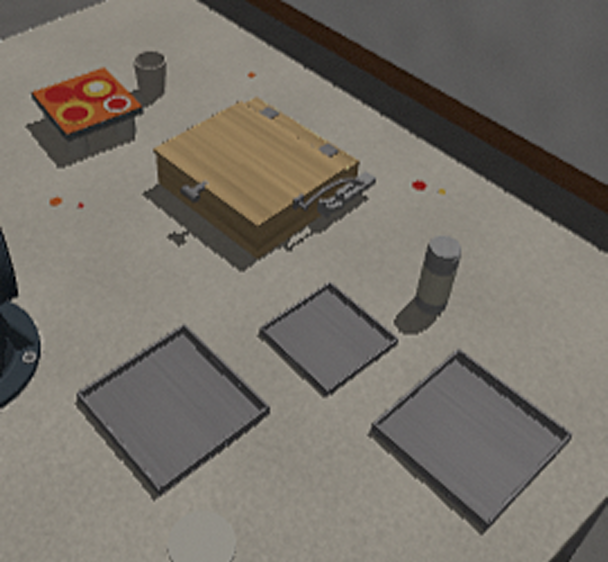

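The pictures show three trays on the right. In the top image they are at (311,195) small, (377,188) large and (296,266) large. The bin is at (222,152) with its handle at (222,190) and the stay rail at (262,145). The canvas is at (124,187), the mug at (120,141) and the spray can at (330,143). A white cylinder at (376,312) is unlisted. I'll measure them now.

```bash
cat > h.py <<'E'
import numpy as np,cv2
def load(n): return dict(np.load(f"pics/{n}.npz"))
def cloud(f):
    z=f["z_map"];K=f["mtx"];v,u=np.mgrid[:z.shape[0],:z.shape[1]]
    p=np.stack([(u-K[0,2])/K[0,0]*z,-(v-K[1,2])/K[1,1]*z,-z],-1)
    w=p@f["pose"][:3,:3].T+f["pose"][:3,3]; w[z==0]=np.nan
    return w
def onplane(f,u,v,h):
    K=f["mtx"];d=np.array([(u-K[0,2])/K[0,0],-(v-K[1,2])/K[1,1],-1.])
    d=f["pose"][:3,:3]@d;o=f["pose"][:3,3];return o+d*(h-o[2])/d[2]
def proj(f,P):
    P=np.atleast_2d(P);q=(P-f["pose"][:3,3])@f["pose"][:3,:3];K=f["mtx"]
    return np.stack([K[0,0]*q[:,0]/-q[:,2]+K[0,2],-K[1,1]*q[:,1]/-q[:,2]+K[1,2]],-1)
E
python3 - <<'E'
from h import *
f=load("top0");w=cloud(f);g=cv2.cvtColor(f["color"],cv2.COLOR_RGB2GRAY)
# trays
hsv=cv2.cvtColor(f["color"],cv2.COLOR_RGB2HSV)
for nm,(l,t,r,b) in dict(A=(265,232,330,300),B=(344,154,410,222),C=(284,170,338,220)).items():
    c=g[t:b,l:r]; m=(hsv[t:b,l:r,1]<25).astype(np.uint8)
    # tray darker than table
    m=(c<np.median(g[210:240,230:270])-18).astype(np.uint8)
    n,lab,st,_=cv2.connectedComponentsWithStats(m);k=1+np.argmax(st[1:,4]);
    pts=np.argwhere(lab==k)[:,::-1]+[l,t]
    W=np.array([onplane(f,*p,0.016)[:2] for p in pts])
    rr=cv2.minAreaRect((W*1000).astype(np.float32));print(nm,rr)
# bin: points z 0.07-0.1
m=(w[...,2]>0.06)&(w[...,0]>0.2);m[:,:175]=0;m[:,280:]=0;m[:100]=0;m[230:]=0
P=w[m];print(m.sum());
m2=(P[:,2]>0.07)
print("top z",np.percentile(P[:,2],[5,50,95]))
ys,xs=np.where(m);print(xs.min(),xs.max(),ys.min(),ys.max())
lid=P[(P[:,2]>0.075)]
rr=cv2.minAreaRect((lid[:,:2]*1000).astype(np.float32));print(rr)
for (u,v) in [(222,190),(224,188),(222,185),(262,130),(262,150)]: print(u,v,w[v-2:v+3,u-3:u+4].reshape(-1,3)[::6].round(3).tolist())
f=load("side0");w=cloud(f)
m=(w[...,2]>0.065)&(w[...,2]<.11);m[:,:210]=0;m[:,330:]=0;m[:125]=0;m[215:]=0
P=w[m];rr=cv2.minAreaRect((P[:,:2]*1000).astype(np.float32));print("side",rr,np.percentile(P[:,2],[5,50,95]))
E
```

```text
A ((197.547607421875, -292.2762756347656), (215.99301147460938, 209.50193786621094), 0.12980280816555023)
B ((499.5560302734375, -613.7748413085938), (219.1230010986328, 215.6089324951172), 1.1195158958435059)
C ((470.0858154296875, -350.59161376953125), (162.36521911621094, 167.0076446533203), 89.7702865600586)
5352
top z [0.07980828 0.08996837 0.0962553 ]
183 263 116 196
((608.2482299804688, -8.054214477539062), (308.42138671875, 302.9448547363281), 2.356405735015869)
222 190 [[0.495, 0.01, 0.008], [0.497, -0.013, -0.009], [0.491, -0.01, 0.006], [0.477, -0.01, 0.091], [0.472, -0.007, 0.098], [0.469, -0.003, 0.093]]
224 188 [[0.492, -0.002, 0.09], [0.493, -0.024, 0.085], [0.497, -0.018, 0.023], [0.497, -0.013, -0.009], [0.491, -0.01, 0.006], [0.477, -0.01, 0.091]]
222 185 [[0.504, 0.006, 0.085], [0.503, -0.017, 0.097], [0.5, -0.013, 0.088], [0.496, -0.009, 0.087], [0.491, -0.006, 0.098], [0.488, -0.002, 0.089]]
262 130 [[0.729, -0.145, 0.048], [0.741, -0.171, 0.005], [0.738, -0.167, -0.001], [0.722, -0.161, 0.045], [0.717, -0.157, 0.046], [0.703, -0.151, 0.083]]
262 150 [[0.653, -0.146, 0.029], [0.658, -0.171, 0.006], [0.655, -0.167, 0.001], [0.652, -0.164, -0.002], [0.627, -0.155, 0.095], [0.644, -0.156, -0.003]]
side ((604.0357666015625, 70.98857116699219), (311.90972900390625, 466.182861328125), 2.051229476928711) [0.07522981 0.08830789 0.09260353]
```

Run:
```python
from h import *
f=load("top0");w=cloud(f);hsv=cv2.cvtColor(f["color"],cv2.COLOR_RGB2HSV)
m=((hsv[...,1]>70)&(hsv[...,0]<30)&(hsv[...,2]>60)).astype(np.uint8);m[:,:175]=0;m[:,275:]=0;m[:110]=0;m[205:]=0
n,lab,st,_=cv2.connectedComponentsWithStats(m);k=1+np.argmax(st[1:,4]);print(st[k])
cs,_=cv2.findContours((lab==k).astype(np.uint8),cv2.RETR_EXTERNAL,cv2.CHAIN_APPROX_NONE)
c=max(cs,key=len)[:,0];W=np.array([onplane(f,*p,0.09)[:2] for p in c])
hull=cv2.convexHull(c);ap=cv2.approxPolyDP(hull,4,True)[:,0];print(ap.tolist())
print([np.round(onplane(f,*p,0.09),3).tolist() for p in ap])
# edge line fits
def fit(sel):
    vx,vy,x0,y0=cv2.fitLine(W[sel].astype(np.float32),cv2.DIST_HUBER,0,.01,.01).ravel();return vx,vy,x0,y0
u,v=c.T
for nm,sel in dict(left=(u<190)&(v>125)&(v<182),right=(u>250)&(v>130)&(v<182),front=(v>180)&(u>190)&(u<252)&(abs(u-222)>6)).items():
    print(nm,sel.sum(),np.round(fit(sel),4))
# handle: depth mask
x,y,z=w[...,0],w[...,1],w[...,2]
m=(z>.07)&(z<.11)&(x>.43)&(x<.485)&(abs(y)<.1);print("handle",m.sum(),np.nanmedian(w[m],0), w[m].round(3).tolist())
# mug/spraycan
for nm,(a,b,c,d) in dict(mug=(108,127,140,154),can=(317,131,345,158)).items():
    q=w[b:d,a:c].reshape(-1,3);q=q[q[:,2]>.06];print(nm,q[:,2].max(),np.median(q,0), len(q))
x0=w[155:215,95:155].reshape(-1,3);x0=x0[x0[:,2]>.05];print("canvas",x0.min(0),x0.max(0))
```

```text
[ 183  117   77   71 4977]
[[256, 118], [259, 185], [184, 187], [184, 120]]
[[0.756, -0.132, 0.09], [0.497, -0.145, 0.09], [0.487, 0.136, 0.09], [0.745, 0.143, 0.09]]
left 56 [0.9996 0.0276 0.6063 0.1392]
right 51 [ 0.9986  0.0526  0.6018 -0.1398]
front 48 [ 0.0491 -0.9988  0.492   0.0153]
handle 63 [ 0.46486135 -0.00591468  0.0929852 ] [[0.485, -0.002, 0.089], [0.484, -0.01, 0.097], [0.48, 0.001, 0.094], [0.48, -0.003, 0.097], [0.481, -0.006, 0.087], [0.48, -0.01, 0.098], [0.478, 0.002, 0.083], [0.477, -0.002, 0.087], [0.477, -0.006, 0.088], [0.477, -0.01, 0.091], [0.473, 0.001, 0.095], [0.474, -0.002, 0.087], [0.472, -0.007, 0.098], [0.473, -0.01, 0.094], [0.469, 0.008, 0.093], [0.47, 0.005, 0.086], [0.469, 0.001, 0.092], [0.469, -0.003, 0.093], [0.469, -0.006, 0.091], [0.47, -0.01, 0.088], [0.47, -0.014, 0.09], [0.469, -0.018, 0.097], [0.47, -0.021, 0.088], [0.465, 0.012, 0.093], [0.465, 0.008, 0.093], [0.465, 0.005, 0.095], [0.465, 0.001, 0.095], [0.465, -0.003, 0.095], [0.465, -0.007, 0.098], [0.464, -0.011, 0.105], [0.466, -0.014, 0.092], [0.466, -0.018, 0.093], [0.467, -0.021,
[... 213 characters left out ...]
101], [0.462, -0.021, 0.093], [0.458, 0.012, 0.095], [0.458, 0.008, 0.095], [0.458, 0.004, 0.095], [0.458, 0.001, 0.09], [0.458, -0.003, 0.092], [0.458, -0.007, 0.095], [0.458, -0.01, 0.09], [0.458, -0.014, 0.096], [0.457, -0.018, 0.098], [0.458, -0.021, 0.09], [0.455, 0.012, 0.088], [0.454, 0.008, 0.09], [0.454, 0.005, 0.093], [0.454, 0.001, 0.09], [0.455, -0.003, 0.088], [0.454, -0.007, 0.093], [0.454, -0.01, 0.095], [0.454, -0.014, 0.091], [0.455, -0.018, 0.089], [0.455, -0.021, 0.089]]
mug 0.09388304521594648 [0.66688419 0.39694834 0.08042488] 144
can 0.14894642403250224 [ 0.65155219 -0.40386461  0.13735852] 239
canvas [0.39663572 0.27947884 0.05106921] [0.58263658 0.46667069 0.08507263]
```

```bash
cat >> h.py <<'E'
from scipy.spatial.transform import Rotation as Rt
def plan(s,target,yaw_y=None):
    """shift in tool axes to bring TCP to target; yaw_y: desired world azimuth of tool y"""
    R=Rt.from_quat(s["ee_rot"]).as_matrix();d=R.T@(np.array(target)-s["eef_pos"])
    print("shift",d.round(4),"n50",np.linalg.norm(d)/.05)
    if yaw_y is not None:
        a=np.arctan2(R[1,1],R[0,1]);t=(yaw_y-a+np.pi)%(2*np.pi)-np.pi
        print("tool-x turn (tool x down => minus world yaw):",-t)
E
python3 - <<'E'
from h import *
from bench import bot
s=bot.read_state();R=Rt.from_quat(s["ee_rot"]).as_matrix();print(R.round(3))
f=load("wrist0");print(R.T@(f["pose"][:3,3]-s["eef_pos"]), (R.T@f["pose"][:3,:3]).round(2))
th=np.pi/2+.04
plan(s,[0.463,-.004,.25],th);plan(s,[0.463,-.004,.25],th+np.pi)
plan(s,[0.40,-.004,.30],th)
E
```

```text
[[ 0.     0.295  0.955]
 [-0.     0.955 -0.295]
 [-1.    -0.     0.   ]]
[-0.06972629 -0.0005528  -0.07859148] [[-0.    0.3  -0.95]
 [ 1.   -0.   -0.  ]
 [-0.   -0.95 -0.3 ]]
shift [ 0.0539 -0.392   0.4435] n50 11.887906185636327
tool-x turn (tool x down => minus world yaw): -0.33980715929441185
shift [ 0.0539 -0.392   0.4435] n50 11.887906185636327
tool-x turn (tool x down => minus world yaw): 2.8017854942953813
shift [ 0.0039 -0.4106  0.3833] n50 11.23538124958282
tool-x turn (tool x down => minus world yaw): -0.33980715929441185
```

{"op": "carry_out", "data": {"moves": [[[0,-0.02,0.02,0,-1],[0,-0.05,0.05,-0.03,-1],[0,-0.085,0.08,-0.07,-1],[0,-0.12,0.115,-0.11,-1],[0,-0.155,0.15,-0.15,-1],[0,-0.19,0.18,-0.2,-1],[0,-0.225,0.215,-0.24,-1],[0,-0.26,0.25,-0.28,-1]]]}}

```text
time: 2.45
eef_pos: [0.3174, 0.1776, 0.3043]
ee_rot: [0.006, 0.707, -0.006, 0.707]
ft_force: [1.2, 0.6, 0.3]
width: 0.998
```

Run:
```python
from h import *
from bench import bot
s=bot.read_state();print(s["eef_pos"],s["time"],s["joint_vel"].round(2));plan(s,[0.40,-.004,.30],np.pi/2+.04)
```

```text
[0.31742625 0.1775999  0.30425481] 2.45 [-1.35 -0.07 -0.06 -0.   -0.   -1.74]
shift [ 0.0043 -0.1801  0.0857] n50 3.9907417868906547
tool-x turn (tool x down => minus world yaw): -0.05734477225050627
```

{"op": "carry_out", "data": {"moves": [[[0,-0.035,0.017,-0.02,-1],[0,-0.07,0.034,-0.04,-1],[0,-0.11,0.052,-0.06,-1],[0,-0.145,0.07,-0.06,-1],[0,-0.17,0.08,-0.06,-1],[0,-0.182,0.085,-0.06,-1],[0,-0.182,0.085,-0.06,-1],[0,-0.182,0.085,-0.06,-1]]]}}

```text
time: 3.25
eef_pos: [0.3983, -0.0043, 0.3039]
ee_rot: [-0.014, 0.707, 0.014, 0.707]
ft_force: [-0.4, 0.6, -0.2]
width: 1.001
```

Run:
```python
from h import *
from bench import bot
s=bot.read_state();print(s["eef_pos"],s["time"],s["joint_vel"].round(2))
f=bot.grab_frame("wrist");np.savez("pics/wrist1.npz",**{k:v for k,v in f.items() if k!='shot'})
cv2.imwrite("pics/wrist1.png",cv2.resize(f["color"][:,:,::-1],None,fx=1.5,fy=1.5))
for t in ["lid_grip","lid"]: print(t,[(np.round(np.array(d["bbox"])*[512,384,512,384]).astype(int).tolist(),round(d["conf"],2)) for d in bot.look_for(f,t)])
w=cloud(f);x,y,z=w[...,0],w[...,1],w[...,2]
m=(z>.075)&(z<.11)&(x>.40)&(x<.475)&(abs(y)<.1)
P=w[m];print(m.sum(),P.min(0),P.max(0),np.median(P,0));rr=cv2.minAreaRect((P[:,:2]*1000).astype(np.float32));print(rr)
print(proj(f,[[.463,-.004,.095],[.4925,-.003,.09]]))
```

```text
[ 0.39829813 -0.00428277  0.30387366] 3.25 [ 0.02 -0.   -0.    0.   -0.    0.  ]
lid_grip [([132, 221, 344, 336], 0.76)]
lid [([136, 225, 342, 336], 0.91)]
505 [ 0.45081731 -0.0224024   0.08442957] [0.47496968 0.01337003 0.09649914] [ 0.45778966 -0.00420488  0.09250376]
((463.1727600097656, -4.385442733764648), (23.77410125732422, 35.381412506103516), 1.9611270427703857)
[[250.22135735 234.19833215]
 [250.15636685 254.28302897]]
```

View pics/wrist1.png

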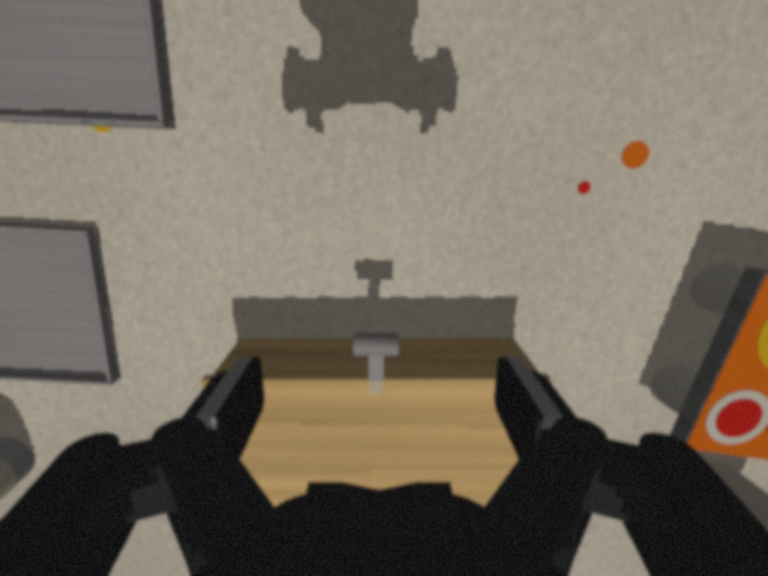

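Close crop check: the T handle is at (375,345) in the enlarged wrist view, and it's the only T on the lid. Its bar centre is about (0.461, -0.0045). I'll descend and grip it.

{"op": "carry_out", "data": {"moves": [[[0.02,-0.001,0.015,0,-1],[0.05,-0.002,0.035,0,-1],[0.085,-0.003,0.055,0,-1],[0.12,-0.003,0.063,0,-1],[0.145,-0.003,0.063,0,-1],[0.16,-0.003,0.063,0,-1],[0.166,-0.003,0.063,0,-1],[0.166,-0.003,0.063,0,-1]]]}}

```text
time: 4.2
eef_pos: [0.4611, -0.0042, 0.1376]
ee_rot: [-0.015, 0.707, 0.015, 0.707]
ft_force: [0.3, 0.8, 0.8]
width: 1.001
```

Run:
```python
from h import *
from bench import bot
s=bot.read_state();print(s["eef_pos"],s["time"],s["ft_force"])
f=bot.grab_frame("wrist")
cv2.imwrite("pics/wrist2.png",cv2.resize(f["color"][:,:,::-1],None,fx=1.5,fy=1.5))
```

```text
[ 0.46114829 -0.00421676  0.13757458] 4.2 [0.34546076 0.81569632 0.82619773]
```

View pics/wrist2.png

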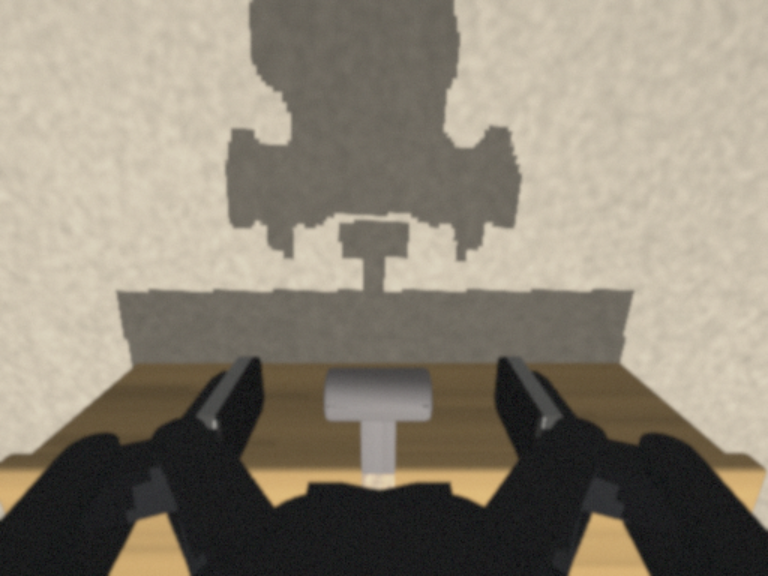

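The bar is centred between the pads at (378,394), so I'll close.

{"op": "carry_out", "data": {"moves": [[[0,0,0,0,1],[0,0,0,0,1],[0,0,0,0,1],[0,0,0,0,1],[0,0,0,0,1],[0,0,0,0,1],[0,0,0,0,1],[0,0,0,0,1]]], "grip_force": 35}}

```text
time: 5.05
eef_pos: [0.4618, -0.0046, 0.1386]
ee_rot: [-0.014, 0.707, 0.014, 0.707]
ft_force: [-0.8, 1.1, 6.1]
width: 0.412
```

Run:
```python
from h import *
from bench import bot
s=bot.read_state();print(s["eef_pos"],s["time"],s["ft_force"],s["width"])
f=bot.grab_frame("wrist")
cv2.imwrite("pics/wrist3.png",f["color"][:,:,::-1])
# trajectory: handle rel hinge (-.26,.006) rotated by +a (x back,z up)
p0=np.array([-.26,.006])
for a in np.r_[np.arange(0,1.45,.1),1.38,1.4,1.06]:
    c,s_=np.cos(a),np.sin(a)
    q=np.array([p0[0]*c+p0[1]*s_,-p0[0]*s_+p0[1]*c])-p0
    print(round(a,2),"toolx",round(-q[1],3),"toolz",round(q[0],3))
```

```text
[ 0.46178466 -0.00462687  0.13858662] 5.05 [-0.79463531  1.12902813  6.1363507 ] 0.41177215642966414
0.0 toolx -0.0 toolz 0.0
0.1 toolx -0.026 toolz 0.002
0.2 toolx -0.052 toolz 0.006
0.3 toolx -0.077 toolz 0.013
0.4 toolx -0.101 toolz 0.023
0.5 toolx -0.124 toolz 0.035
0.6 toolx -0.146 toolz 0.049
0.7 toolx -0.166 toolz 0.065
0.8 toolx -0.185 toolz 0.083
0.9 toolx -0.201 toolz 0.103
1.0 toolx -0.216 toolz 0.125
1.1 toolx -0.228 toolz 0.147
1.2 toolx -0.239 toolz 0.171
1.3 toolx -0.246 toolz 0.196
1.4 toolx -0.251 toolz 0.222
1.38 toolx -0.25 toolz 0.217
1.4 toolx -0.251 toolz 0.222
1.06 toolx -0.224 toolz 0.138
```

View pics/wrist3.png

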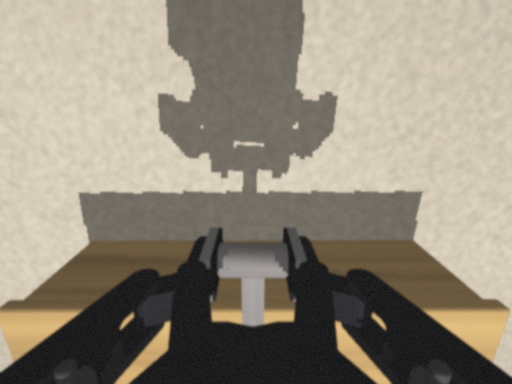

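Gripped at 35 mm opening, with the bar between the pads at (253,262). I'll lift along the arc.

{"op": "carry_out", "data": {"moves": [[[-0.01,0,0,0,1],[-0.026,0,0.002,0,1],[-0.046,0,0.005,0,1],[-0.065,0,0.01,0,1],[-0.083,0,0.015,0,1],[-0.101,0,0.023,0,1],[-0.113,0,0.029,0,1],[-0.124,0,0.035,0,1]]]}}

```text
time: 5.9
eef_pos: [0.4961, -0.0032, 0.2627]
ee_rot: [-0.014, 0.707, 0.014, 0.707]
ft_force: [1.4, 2.3, -4.5]
width: 0.413
```

```bash
cat > chk.py <<'E'
from h import *
from bench import bot
import sys
s=bot.read_state();print(s["eef_pos"],s["time"],s["ft_force"],s["width"])
for n in sys.argv[2:]:
    f=bot.grab_frame(n);np.savez(f"pics/{n}_{sys.argv[1]}.npz",**{k:v for k,v in f.items() if k!='shot'})
    cv2.imwrite(f"pics/{n}_{sys.argv[1]}.png",f["color"][:,:,::-1])
E
python3 chk.py l1 side
```

```text
[ 0.49612064 -0.00317727  0.26265491] 5.9 [ 1.44263009  2.3121819  -4.45581841] 0.412864880711569
```

View pics/side_l1.png

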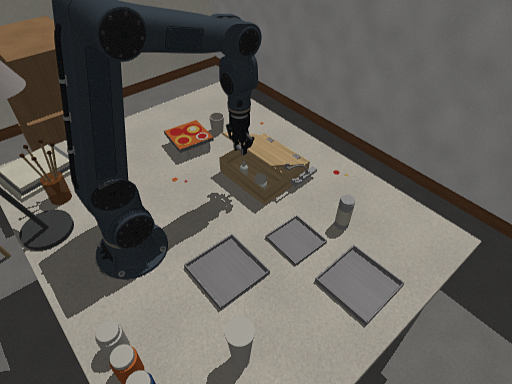

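{"op": "carry_out", "data": {"moves": [[[-0.011,0,0.007,0,1],[-0.027,0,0.018,0,1],[-0.045,0,0.033,0,1],[-0.061,0,0.048,0,1],[-0.077,0,0.068,0,1],[-0.092,0,0.09,0,1],[-0.104,0,0.112,0,1],[-0.11,0,0.124,0,1]]]}}

```text
time: 6.75
eef_pos: [0.6211, 0.0021, 0.3725]
ee_rot: [-0.014, 0.707, 0.015, 0.707]
ft_force: [-2.3, 3.1, -3.0]
width: 0.409
```

{"op": "carry_out", "data": {"moves": [[[-0.005,0,0.012,0,1],[-0.009,0,0.025,0,1],[-0.012,0,0.037,0,1],[-0.014,0,0.049,0,1],[-0.0155,0,0.058,0,1],[-0.0165,0,0.066,0,1],[-0.017,0,0.071,0,1],[-0.017,0,0.071,0,1]]]}}

```text
time: 7.55
eef_pos: [0.6913, 0.005, 0.3904]
ee_rot: [-0.014, 0.706, 0.015, 0.708]
ft_force: [-2.6, 3.9, 9.6]
width: 0.413
```

```bash
python3 chk.py l2 side; python3 -c "
import cv2
im=cv2.imread('pics/side_l2.png');cv2.imwrite('pics/side_l2c.png',cv2.resize(im[100:220,190:340],None,fx=5,fy=5,interpolation=cv2.INTER_CUBIC))"
```

```text
[0.6913479  0.00503505 0.39039902] 7.55 [-2.59919872  3.9306954   9.59503355] 0.4132829660414247
```

View pics/side_l2c.png

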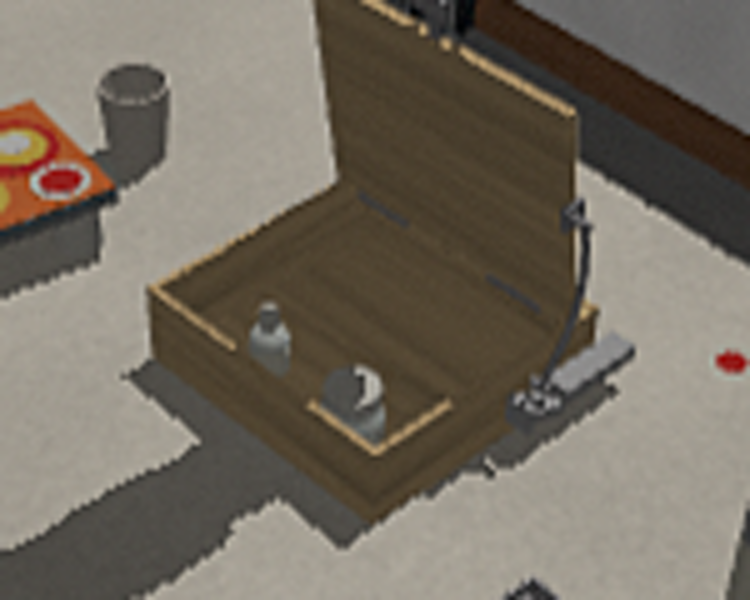

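The stay foot sits in the front pocket of the rail at crop (530,405). I'll lower it gently.

{"op": "carry_out", "data": {"moves": [[[0.001,0,-0.008,0,1],[0.003,0,-0.018,0,1],[0.006,0,-0.03,0,1],[0.0095,0,-0.043,0,1],[0.0135,0,-0.055,0,1],[0.0175,0,-0.064,0,1],[0.02,0,-0.07,0,1],[0.022,0,-0.074,0,1]]]}}

```text
time: 8.4
eef_pos: [0.6165, 0.0019, 0.3683]
ee_rot: [-0.014, 0.706, 0.015, 0.708]
ft_force: [-3.9, 3.2, 9.6]
width: 0.417
```

```bash
python3 chk.py l3 side; python3 -c "
import cv2
im=cv2.imread('pics/side_l3.png');cv2.imwrite('pics/side_l3c.png',cv2.resize(im[100:220,190:340],None,fx=5,fy=5,interpolation=cv2.INTER_CUBIC))"
```

```text
[0.61651409 0.00186044 0.3683073 ] 8.4 [-3.89023282  3.18009726  9.63472253] 0.41720155459301067
```

View pics/side_l3c.png

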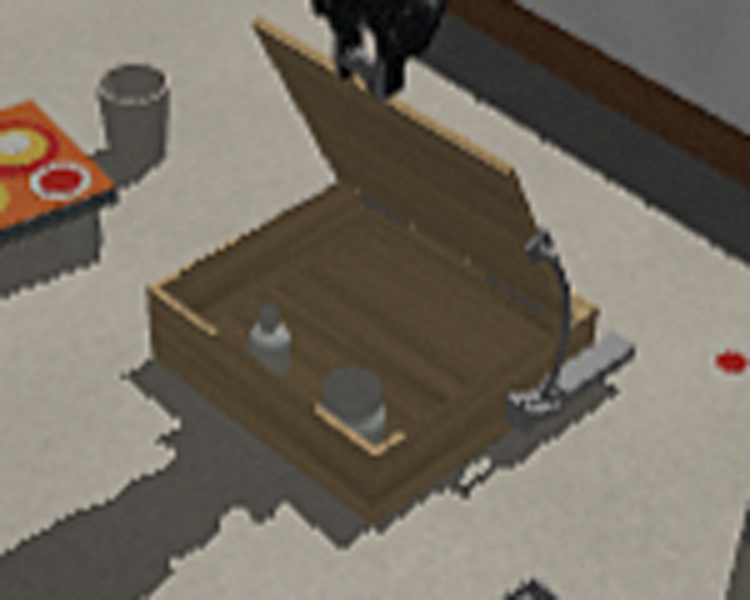

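{"op": "carry_out", "data": {"moves": [[[0.001,0,-0.003,0,1],[0.0025,0,-0.006,0,1],[0.004,0,-0.009,0,1],[0.005,0,-0.011,0,1],[0.006,0,-0.013,0,1],[0.006,0,-0.013,0,1]]]}}

```text
time: 9.05
eef_pos: [0.6038, 0.0013, 0.3619]
ee_rot: [-0.014, 0.707, 0.015, 0.707]
ft_force: [-3.3, 3.1, 7.1]
width: 0.406
```

```bash
cat > lidang.py <<'E'
from h import *
import sys
for n in sys.argv[1:]:
    f=load(n);w=cloud(f).reshape(-1,3)
    # bin frame
    c,s=np.cos(.04),np.sin(.04);h=np.array([.7215,.006,.08])
    d=w-h;b=np.stack([d[:,0]*c+d[:,1]*s,-d[:,0]*s+d[:,1]*c,d[:,2]],-1)
    for (y0,y1) in [(-.13,-.05),(.05,.13),(-.13,.13)]:
        m=(b[:,2]>.06)&(b[:,2]<.26)&(b[:,1]>y0)&(b[:,1]<y1)&(b[:,0]<.05)&(b[:,0]>-.2)&(abs(b[:,1])>.05)
        q=b[m]
        if len(q)<20: print(len(q));continue
        l=cv2.fitLine(q[:,[0,2]].astype(np.float32),cv2.DIST_HUBER,0,.001,.001).ravel()
        a=np.arctan2(abs(l[1]),-l[0]*np.sign(l[1]));print(n,len(q),"angle",a,"offset",abs(l[1]*l[2]-l[0]*l[3]))
E
python3 chk.py l4 side; python3 lidang.py side_l2 side_l3 side_l4;python3 -c "
import cv2
im=cv2.imread('pics/side_l4.png');cv2.imwrite('pics/side_l4c.png',cv2.resize(im[100:220,190:340],None,fx=5,fy=5,interpolation=cv2.INTER_CUBIC))"
```

```text
[0.60383784 0.00134807 0.36194357] 9.05 [-3.3302032   3.10295181  7.10095346] 0.40623003574609196
side_l2 504 angle 1.4217477 offset 0.0017069429
side_l2 417 angle 1.4223164 offset 0.002290424
side_l2 921 angle 1.4192929 offset 0.0016017053
side_l3 286 angle 1.1131972 offset 0.0008703172
side_l3 239 angle 1.1184245 offset 0.0021750703
side_l3 525 angle 1.1187408 offset 0.0019820407
side_l4 243 angle 1.0664675 offset 0.0021077767
side_l4 201 angle 1.0673612 offset 0.0024341643
side_l4 444 angle 1.0662397 offset 0.002175212
```

View pics/side_l4c.png

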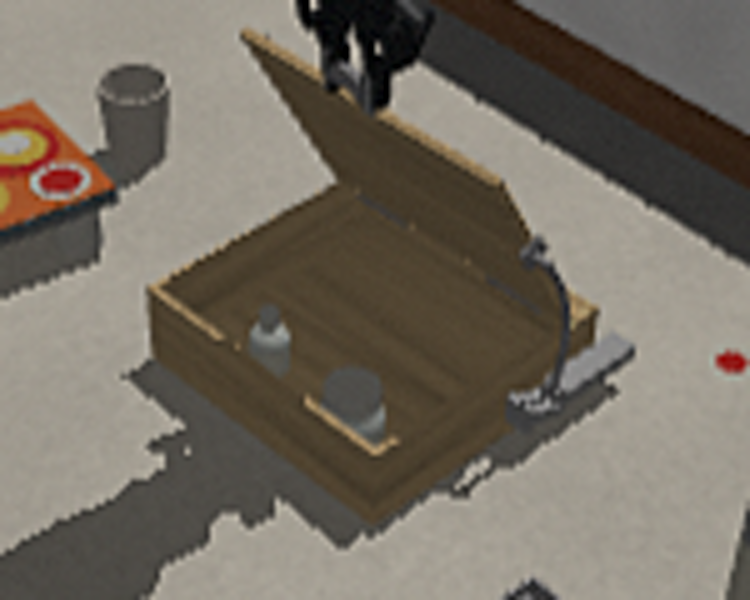

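The lid angle is 1.066. I'll probe a few mm further to check that the stay takes the load.

{"op": "carry_out", "data": {"moves": [[[0.001,0,-0.001,0,1],[0.002,0,-0.003,0,1],[0.003,0,-0.005,0,1],[0.003,0,-0.005,0,1]]]}}

```text
time: 9.5
eef_pos: [0.5991, 0.0012, 0.3594]
ee_rot: [-0.014, 0.706, 0.015, 0.708]
ft_force: [-2.8, 3.0, 8.5]
width: 0.413
```

```bash
python3 chk.py l5 side; python3 lidang.py side_l5
```

```text
[0.59912583 0.00117207 0.35939349] 9.5 [-2.7569684   3.04044865  8.47507592] 0.4127943097758095
side_l5 226 angle 1.0481385 offset 0.0024711192
side_l5 185 angle 1.0467162 offset 0.0025144592
side_l5 411 angle 1.0514424 offset 0.0029185787
```

Run:
```python
from h import *
c,s=np.cos(.04),np.sin(.04);h=np.array([.7215,.006,0])
for n in ["side0","side_l2","side_l3","side_l4","side_l5"]:
    f=load(n);w=cloud(f).reshape(-1,3)
    d=w-h;b=np.stack([d[:,0]*c+d[:,1]*s+.085,-d[:,0]*s+d[:,1]*c,d[:,2]],-1)
    m=(b[:,1]<-.147)&(b[:,1]>-.18)&(b[:,2]>.03)&(b[:,2]<.3)&(b[:,0]>-.15)&(b[:,0]<.15)
    q=b[m];print(n,len(q))
    q=q[np.argsort(-q[:,2])]
    print((q*1000).astype(int).tolist()[:80])
im=cv2.imread('pics/side_l5.png');cv2.imwrite('pics/side_l5c.png',cv2.resize(im[130:200,270:330],None,fx=8,fy=8,interpolation=cv2.INTER_CUBIC))
```

```text
side0 219
[[-54, -149, 95], [28, -159, 94], [-6, -158, 93], [-23, -157, 92], [2, -156, 91], [13, -157, 91], [23, -158, 91], [16, -159, 91], [11, -153, 90], [20, -161, 89], [-7, -160, 89], [28, -160, 89], [10, -160, 89], [-12, -154, 88], [8, -156, 88], [-24, -159, 88], [-20, -161, 88], [-26, -156, 88], [23, -153, 88], [-16, -157, 87], [-8, -155, 87], [5, -159, 86], [41, -159, 86], [-46, -159, 86], [-11, -159, 86], [-49, -155, 85], [-31, -155, 85], [3, -155, 85], [47, -154, 84], [46, -160, 84], [36, -159, 84], [40, -154, 84], [-49, -161, 84], [-27, -157, 84], [-34, -158, 83], [-36, -155, 82], [-40, -159, 82], [53, -154, 82], [-50, -157, 81], [-44, -162, 81], [-51, -147, 81], [61, -158, 79], [59, -155, 78], [-48, -161, 78], [-46, -148, 78], [-50, -152, 78], [67, -159, 77], [-44, -163, 76], [56, -158, 76], [74, -159, 72], [79, -160, 70], [90, -157, 62], [98, -157, 57], [101, -149, 55], [10, -147, 53], [6, -167, 52], [105, -157, 52], [104, -164, 52], [101, -160, 51], [10, -169, 51], [10, -153, 51], [108, -149, 51], [109, -159, 51], [13, -155, 51], [108, -166, 51], [15, -148, 51], [16, -16
[... 4836 characters left out ...]
57, -156, 86], [62, -157, 83], [56, -157, 82], [56, -158, 77], [56, -152, 73], [53, -155, 71], [57, -157, 70], [50, -158, 69], [59, -157, 63], [55, -160, 62], [53, -157, 61], [54, -157, 55], [51, -154, 55], [47, -157, 54], [4, -158, 53], [12, -156, 53], [14, -149, 52], [52, -159, 51], [16, -164, 50], [11, -168, 50], [11, -152, 50], [10, -159, 50], [8, -149, 50], [5, -152, 49], [10, -164, 48], [15, -160, 47], [83, -171, 47], [123, -147, 47], [96, -149, 47], [85, -164, 47], [48, -163, 46], [49, -156, 46], [5, -157, 46], [78, -148, 46], [7, -167, 46], [84, -154, 46], [70, -166, 46], [135, -165, 46], [59, -165, 46], [9, -160, 45], [108, -166, 45], [111, -169, 45], [89, -166, 45], [88, -156, 45]]
```

View pics/side_l5c.png

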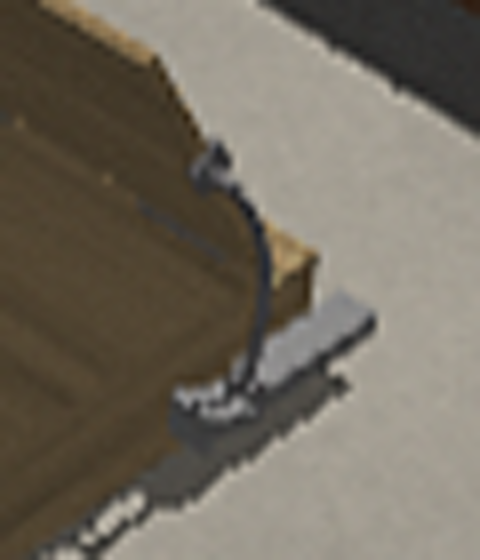

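{"op": "carry_out", "data": {"moves": [[[0.001,0,-0.002,0,1],[0.002,0,-0.004,0,1],[0.002,0,-0.004,0,1],[0.002,0,-0.004,0,1]]]}}

```text
time: 9.95
eef_pos: [0.5962, 0.0011, 0.3578]
ee_rot: [-0.014, 0.705, 0.015, 0.709]
ft_force: [0.8, 3.6, 10.0]
width: 0.415
```

```bash
python3 chk.py l6 side; python3 lidang.py side_l6
```

```text
[0.59616435 0.00110687 0.35782861] 9.95 [0.76625862 3.61756022 9.97642864] 0.41500201307163237
side_l6 215 angle 1.0357715 offset 0.002188541
side_l6 185 angle 1.0292952 offset 0.0017353371
side_l6 400 angle 1.0320506 offset 0.0021324605
```

Run:
```python
from h import *
out=[]
for n in ["side_l4","side_l6"]:
    im=cv2.imread(f'pics/{n}.png');out.append(cv2.resize(im[140:195,280:325],None,fx=8,fy=8,interpolation=cv2.INTER_CUBIC))
cv2.imwrite('pics/cmp6.png',np.hstack(out))
c,s=np.cos(.04),np.sin(.04);h=np.array([.7215,.006,0])
for n in ["side_l2","side_l3","side_l4","side_l5","side_l6"]:
    f=load(n);w=cloud(f).reshape(-1,3)
    d=w-h;b=np.stack([d[:,0]*c+d[:,1]*s+.085,-d[:,0]*s+d[:,1]*c,d[:,2]],-1)
    m=(b[:,1]<-.150)&(b[:,1]>-.165)&(b[:,2]>.05)&(b[:,2]<.09)&(b[:,0]>.024)&(b[:,0]<.10)
    q=b[m];l=cv2.fitLine(q[:,[2,0]].astype(np.float32),cv2.DIST_HUBER,0,.001,.001).ravel()
    print(n,len(q),"x at z=.06",l[3]+(0.06-l[2])*l[1]/l[0])
    m=(b[:,1]<-.150)&(b[:,2]>.18)&(b[:,0]>-.05)&(b[:,0]<.10)&(b[:,1]>-.165)
    print(" pin",np.median(b[m],0))
```

```text
side_l2 26 x at z=.06 0.037062053
 pin [ 0.06445501 -0.15838805  0.20502212]
side_l3 16 x at z=.06 0.049789008
 pin [ 0.02565664 -0.15789612  0.19661063]
side_l4 14 x at z=.06 0.05489273
 pin [ 0.01939004 -0.15955459  0.19394524]
side_l5 15 x at z=.06 0.054031547
 pin [ 0.01736389 -0.15827807  0.19154493]
side_l6 13 x at z=.06 0.055629227
 pin [ 0.01467114 -0.1572758   0.1926277 ]
```

View pics/cmp6.png

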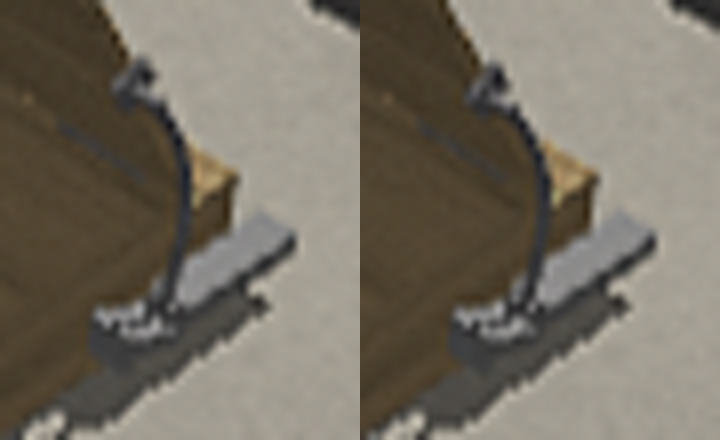

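The foot stays against the rear step while the resisting force grows, so the stay carries the lid. Releasing now.

{"op": "carry_out", "data": {"moves": [[[0,0,0,0,0.0],[0,0,0,0,-0.5],[0,0,0,0,-1],[0,0,0,0,-1],[0,0,0,0,-1]]]}}

```text
time: 10.5
eef_pos: [0.5954, 0.0005, 0.3557]
ee_rot: [-0.014, 0.707, 0.014, 0.707]
ft_force: [0.5, -1.2, 0.1]
width: 1.001
```

```bash
python3 chk.py l7 side wrist; python3 lidang.py side_l7
```

```text
[5.95367948e-01 4.93886820e-04 3.55680652e-01] 10.5 [ 0.47115266 -1.16941445  0.14583508] 1.0013920291186655
side_l7 265 angle 1.0712068 offset 0.0034262463
side_l7 195 angle 1.0533558 offset 0.0014501214
side_l7 460 angle 1.0597351 offset 0.0024997294
```

View pics/wrist_l7.png

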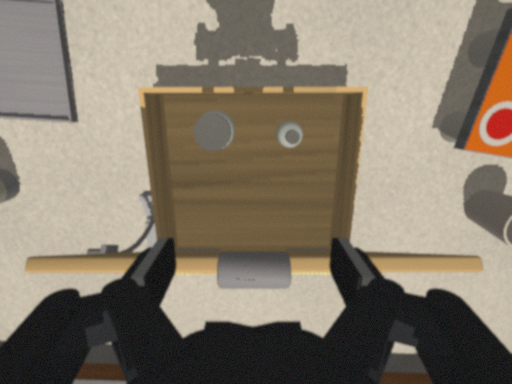

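The lid rests at 1.06 and is released. The jar's wide cap is at (213,131) in the right half, and the bottle with its slim neck is at (290,134).

Run:
```python
from h import *
from bench import bot
f=load("wrist_l7");w=cloud(f)
for nm,(u0,v0,r) in dict(jar=(213,131,26),bottle=(290,134,16)).items():
    q=w[v0-r:v0+r,u0-r:u0+r].reshape(-1,3);q=q[q[:,2]>.03];t=q[q[:,2]>np.percentile(q[:,2],60)-.01]
    print(nm,len(q),np.percentile(q[:,2],[5,50,95]),np.median(t,0),cv2.minEnclosingCircle((t[:,:2]*1000).astype(np.float32)))
print(onplane(f,213.5,130.5,.062),onplane(f,290,134,.072))
hsv=cv2.cvtColor(f["color"],cv2.COLOR_RGB2HSV)
im=f["color"][95:165,150:360];cv2.imwrite("pics/jarc.png",cv2.resize(im[:,:,::-1],None,fx=3.8,fy=3.8,interpolation=cv2.INTER_CUBIC))
# bin walls
c,s=np.cos(.04),np.sin(.04);h=np.array([.7215,.006,0])
for n,P in dict(jar=onplane(f,213.5,130.5,.062),bot=onplane(f,290,134,.072)).items():
    d=P-h;print(n,"bin xy",d[0]*c+d[1]*s+.085,-d[0]*s+d[1]*c)
for uv in [(141,90),(366,90)]:
    P=onplane(f,*uv,.08);d=P-h;print("corner",P,d[0]*c+d[1]*s+.085,-d[0]*s+d[1]*c)
```

```text
jar 1244 [0.03372278 0.06126222 0.06268103] [ 0.553395   -0.05529031  0.06141422] ((554.2612915039062, -55.88719940185547), 24.831777572631836)
bottle 536 [0.0376215  0.04987562 0.07207033] [0.55251178 0.04925753 0.05030863] ((554.4973754882812, 51.97758483886719), 17.63542938232422)
[ 0.55209787 -0.05309749  0.062     ] [0.55152442 0.04806505 0.072     ]
jar bin xy -0.08662989547614759 -0.05227594042159633
bot bin xy -0.08315746591156035 0.04882861279637762
corner [ 0.50560907 -0.13852874  0.08      ] -0.13649785048041613 -0.13577979704061224
corner [0.49437312 0.13491103 0.08      ] -0.13679013721399003 0.13789056307786937
```

View pics/jarc.png

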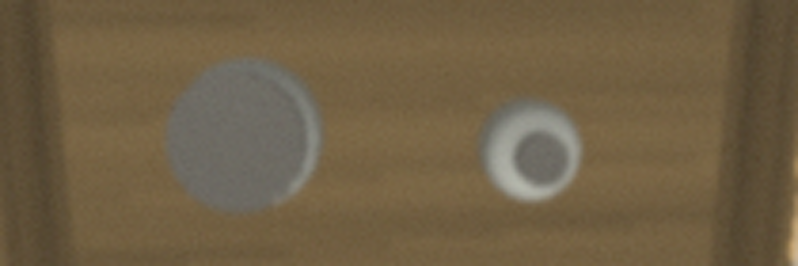

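Run:
```python
from h import *
from bench import bot
s=bot.read_state();T=s["eef_pos"]
f=bot.grab_frame("top");np.savez("pics/top_l7.npz",**{k:v for k,v in f.items() if k!='shot'});cv2.imwrite("pics/top_l7.png",f["color"][:,:,::-1])
for n in ["side_l7","top_l7"]:
    w=cloud(load(n)).reshape(-1,3)-T
    for z0 in np.arange(-.05,.5,.025):
        q=w[(w[:,2]>z0)&(w[:,2]<z0+.025)&(abs(w[:,1])<.12)&(abs(w[:,0])<.15)]
        if len(q)>5: print(n,round(z0,3),len(q),"x",np.percentile(q[:,0],[2,98]).round(3),"y",np.percentile(q[:,1],[2,98]).round(3))
im=cv2.imread("pics/side_l7.png");cv2.imwrite("pics/side_l7c.png",cv2.resize(im[0:220,130:340],None,fx=2.7,fy=2.7))
```

```text
side_l7 -0.05 105 x [-0.014  0.008] y [-0.057  0.056]
side_l7 -0.025 99 x [-0.019  0.011] y [-0.074  0.069]
side_l7 0.0 169 x [-0.021  0.012] y [-0.073  0.07 ]
side_l7 0.025 168 x [-0.021  0.01 ] y [-0.069  0.064]
side_l7 0.05 110 x [-0.039  0.021] y [-0.039  0.011]
side_l7 0.075 152 x [-0.04   0.019] y [-0.039  0.014]
side_l7 0.1 125 x [-0.041  0.02 ] y [-0.039  0.019]
side_l7 0.125 158 x [-0.042  0.019] y [-0.041  0.016]
side_l7 0.15 158 x [-0.041  0.018] y [-0.041  0.019]
side_l7 0.175 178 x [-0.049  0.028] y [-0.041  0.017]
side_l7 0.2 215 x [-0.053  0.039] y [-0.047  0.036]
side_l7 0.225 313 x [-0.053  0.039] y [-0.048  0.039]
side_l7 0.25 320 x [-0.053  0.039] y [-0.046  0.039]
side_l7 0.275 338 x [-0.048  0.04 ] y [-0.044  0.037]
side_l7 0.3 198 x [-0.048  0.041] y [-0.051  0.026]
side_l7 0.325 287 x [-0.142  0.034] y [-0.056 -0.041]
side_l7 0.35 434 x [-0.147  0.041] y [-0.06  -0.047]
side_l7 0.375 243 x [-0.148 -0.017] y [-0.06  -0.047]
side_l7 0.4 7 x [-0.148 -0.134] y [-0.055 -0.049]
top_l7 -0.025 35 x [-0.012  0.011] y [-0.074 -0.045]
top_l7 0.0 25 x [-0.012  0.015] y [-0.071 -0.04 ]
top_l7 0.025 62 x [-0.011  0.013] y [-0.068 -0.041]
top_l7 0.225 7 x [-0.045 -0.032] y [-0.048 -0.047]
top_l7 0.325 7 x [-0.049 -0.037] y [-0.051 -0.05 ]
top_l7 0.35 13 x [-0.119 -0.01 ] y [-0.059 -0.052]
top_l7 0.375 188 x [-0.147  0.047] y [-0.058  0.055]
top_l7 0.4 3733 x [-0.146  0.035] y [-0.052  0.048]
top_l7 0.425 323 x [-0.143  0.013] y [-0.049  0.048]
```

View pics/side_l7c.png

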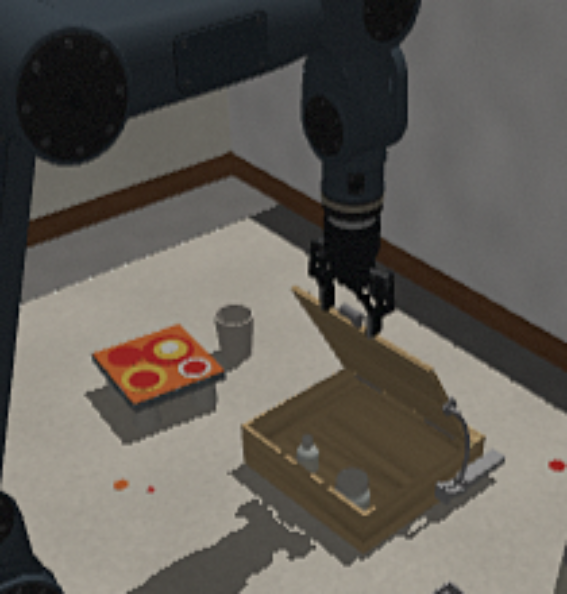

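The lid edge overhangs close to the wrist above the jar (radius about 53 mm), so I'll come in 7 mm towards the robot and 9 mm to the right. That clears the handle, and the closing jaws will centre the jar.

{"op": "carry_out", "data": {"moves": [[[-0.015,0,0,0,-1],[-0.04,0,0,0,-1],[-0.06,0,-0.005,0,-1],[-0.07,-0.01,-0.02,0,-1],[-0.07,-0.03,-0.038,0,-1],[-0.07,-0.05,-0.05,0,-1],[-0.07,-0.062,-0.052,0,-1],[-0.07,-0.062,-0.052,0,-1]]]}}

```text
time: 11.45
eef_pos: [0.5454, -0.0649, 0.426]
ee_rot: [-0.014, 0.707, 0.013, 0.707]
ft_force: [0.2, 0.2, -0.7]
width: 0.996
```

```bash
python3 chk.py j1 wrist side; python3 lidang.py side_j1
python3 - <<'E'
from h import *
from bench import bot
f=load("wrist_j1");w=cloud(f)
P=proj(f,[[.553,-.0545,.062],[.546,-.0635,.062],[.553+.028,-.0545,.062],[.553-.028,-.0545,.062]]);print(P)
q=w.reshape(-1,3);q=q[(q[:,2]>.056)&(q[:,2]<.068)&(abs(q[:,0]-.553)<.035)&(abs(q[:,1]+.055)<.04)];print(len(q),q.min(0),q.max(0),cv2.minEnclosingCircle((q[:,:2]*1000).astype(np.float32)))
plan(bot.read_state(),[.546,-.0635,.09],np.pi/2+.04)
E
```

```text
[ 0.54543841 -0.06492652  0.4259725 ] 11.45 [ 0.20351731  0.23157847 -0.66540811] 0.9956625747044306
side_j1 235 angle 1.0600435 offset 0.0021935105
side_j1 199 angle 1.0624614 offset 0.0029977486
side_j1 434 angle 1.0579318 offset 0.001975637
[[258.41237298 159.43955537]
 [253.12691557 155.02255575]
 [257.64996985 175.86513786]
 [259.20472057 142.36883492]]
693 [ 0.52949039 -0.08003272  0.05634503] [ 0.57811566 -0.03178652  0.0639038 ] ((554.0297241210938, -56.0029411315918), 24.75905418395996)
shift [ 0.3357  0.     -0.    ] n50 6.7133861991011505
tool-x turn (tool x down => minus world yaw): -0.0007041787622257267
```

View pics/wrist_j1.png

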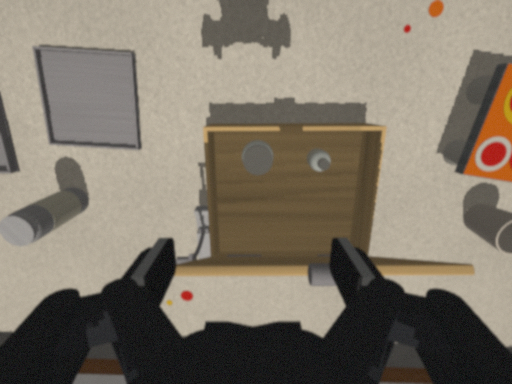

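The tool is now right over the jar (cap at (257,158)) and clear of the handle at (320,275). Descending.

{"op": "carry_out", "data": {"moves": [[[0.02,0,0,0,-1],[0.05,0,0,0,-1],[0.085,0,0,0,-1],[0.12,0,0,0,-1],[0.155,0,0,0,-1],[0.185,0,0,0,-1],[0.205,0,0,0,-1],[0.22,0,0,0,-1]]]}}

```text
time: 12.35
eef_pos: [0.5457, -0.0625, 0.2038]
ee_rot: [-0.014, 0.708, 0.015, 0.706]
ft_force: [-0.5, -0.1, 0.3]
width: 0.998
```

```bash
python3 chk.py j2 wrist side; python3 lidang.py side_j2; python3 -c "
import cv2
im=cv2.imread('pics/side_j2.png');cv2.imwrite('pics/side_j2c.png',cv2.resize(im[60:220,190:340],None,fx=3.7,fy=3.7,interpolation=cv2.INTER_CUBIC))"
```

```text
[ 0.54574434 -0.06247107  0.20379583] 12.35 [-0.52153047 -0.1057798   0.26135017] 0.9984646472033204
side_j2 635 angle 0.7057539 offset 0.039364308
side_j2 71 angle 1.0867769 offset 0.008125849
side_j2 706 angle 0.65831846 offset 0.041259483
```

View pics/wrist_j2.png

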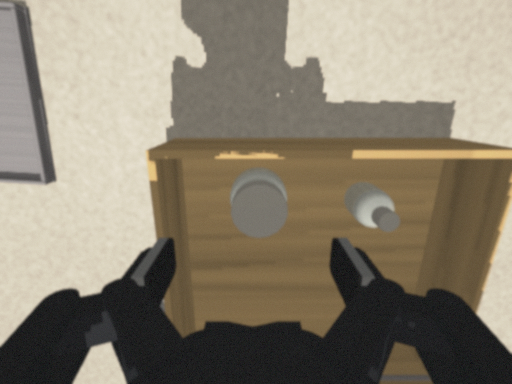

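View pics/side_j2c.png

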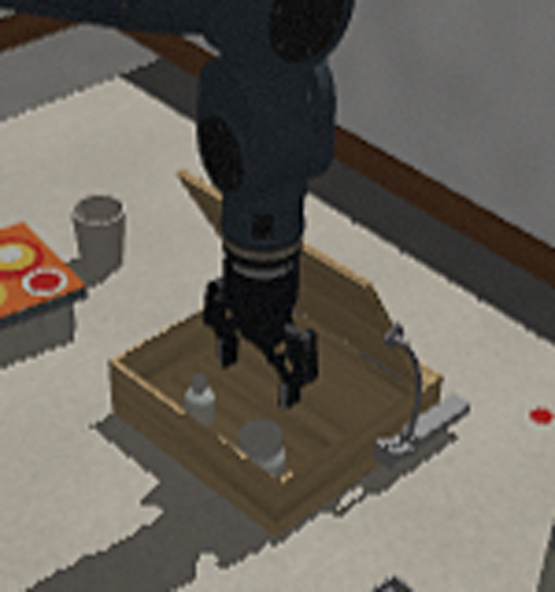

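The fingers straddle the jar and the lid is still propped. The lid-angle reading is corrupted here because the arm occludes the lid. Going on down.

{"op": "carry_out", "data": {"moves": [[[0.015,0,0,0,-1],[0.035,0,0,0,-1],[0.055,0,0,0,-1],[0.075,0,0,0,-1],[0.085,0,0,0,-1]]]}}

```text
time: 12.95
eef_pos: [0.546, -0.0629, 0.1201]
ee_rot: [-0.014, 0.707, 0.014, 0.707]
ft_force: [0.1, 0.1, 1.0]
width: 1.004
```

```bash
python3 chk.py j3 wrist side;python3 -c "
import cv2
im=cv2.imread('pics/side_j3.png');cv2.imwrite('pics/side_j3c.png',cv2.resize(im[60:220,190:340],None,fx=3.7,fy=3.7,interpolation=cv2.INTER_CUBIC))"
```

```text
[ 0.54604839 -0.06292875  0.120106  ] 12.95 [0.11968499 0.05709969 0.97201102] 1.0044955026436504
```

View pics/wrist_j3.png

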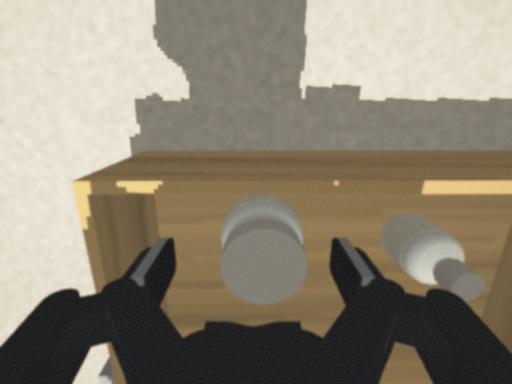

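View pics/side_j3c.png

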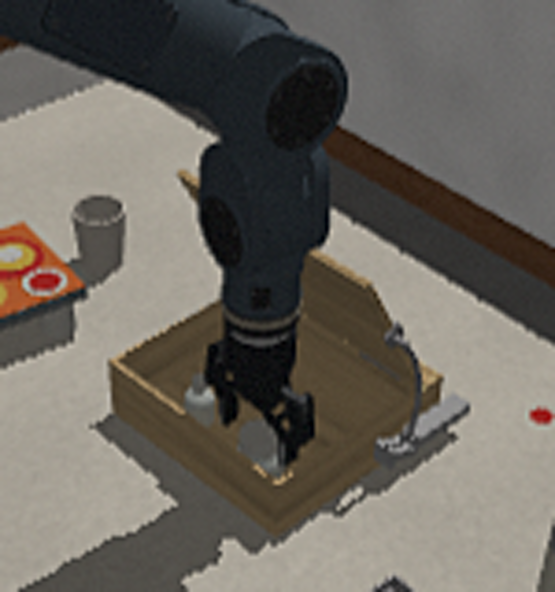

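No contact, and the jar cap at (263,265) sits between the fingers. I'll go down the last 30 mm and close.

{"op": "carry_out", "data": {"moves": [[[0.012,0,0,0,-1],[0.024,0,0,0,-1],[0.03,0,0,0,-1],[0.03,0,0,0,-1],[0.03,0,0,0,0],[0.03,0,0,0,1],[0.03,0,0,0,1],[0.03,0,0,0,1]]], "grip_force": 40}}

```text
time: 13.85
eef_pos: [0.546, -0.0632, 0.0914]
ee_rot: [-0.014, 0.707, 0.015, 0.707]
ft_force: [-1.9, 2.7, 10.4]
width: 0.628
```

{"op": "carry_out", "data": {"moves": [[[0,0,0,0,1],[0,0,0,0,1],[0,0,0,0,1]]]}}

```text
time: 14.15
eef_pos: [0.546, -0.0632, 0.0914]
ee_rot: [-0.014, 0.707, 0.015, 0.707]
ft_force: [-1.9, 3.6, 9.4]
width: 0.626
```

```bash
python3 chk.py j4 wrist side;python3 -c "
import cv2
im=cv2.imread('pics/side_j4.png');cv2.imwrite('pics/side_j4c.png',cv2.resize(im[60:220,190:340],None,fx=3.7,fy=3.7,interpolation=cv2.INTER_CUBIC))"
```

```text
[ 0.54601814 -0.06322614  0.09141243] 14.15 [-1.92507819  3.61903643  9.36481463] 0.6258527146236517
```

View pics/wrist_j4.png

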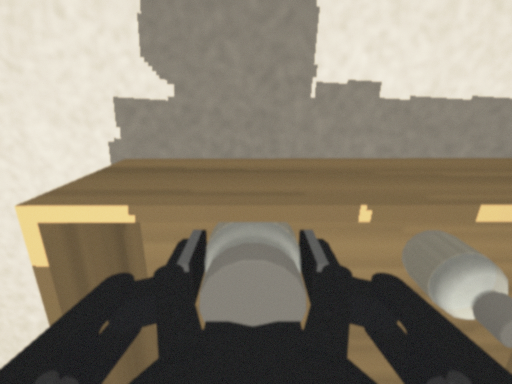

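View pics/side_j4c.png

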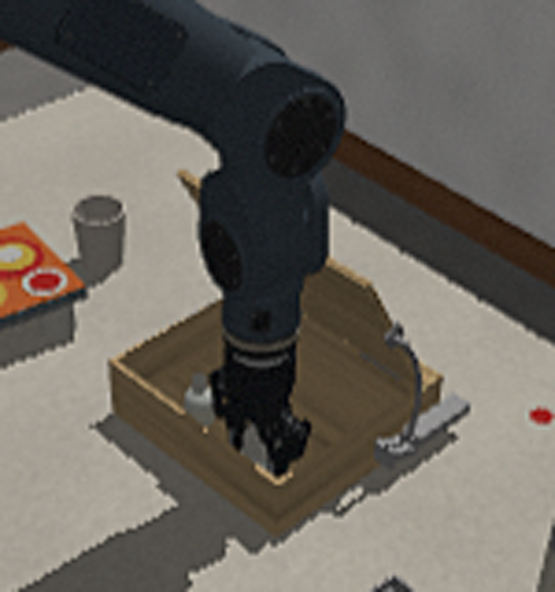

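The jar is gripped at about 53 mm opening. Lifting it straight up.

{"op": "carry_out", "data": {"moves": [[[-0.01,0,0,0,1],[-0.03,0,0,0,1],[-0.055,0,0,0,1],[-0.08,0,0,0,1],[-0.105,0,-0.005,0,1],[-0.13,0,-0.015,0,1],[-0.145,0,-0.02,0,1],[-0.15,0,-0.02,0,1]]]}}

```text
time: 15.05
eef_pos: [0.5259, -0.0645, 0.2426]
ee_rot: [-0.014, 0.706, 0.014, 0.708]
ft_force: [0.1, 0.0, -2.8]
width: 0.624
```

```bash
python3 chk.py j5 wrist side;python3 lidang.py side_j5; python3 -c "
import cv2
im=cv2.imread('pics/side_j5.png');cv2.imwrite('pics/side_j5c.png',cv2.resize(im[60:220,190:340],None,fx=3.7,fy=3.7,interpolation=cv2.INTER_CUBIC))"
python3 - <<'E'
from h import *
from bench import bot
f=load("wrist_j1");w=cloud(f)
# tray C precise from wrist_j1
g=cv2.cvtColor(f["color"],cv2.COLOR_RGB2GRAY)
print([onplane(f,*p,.016).round(3).tolist() for p in [(37,46),(134,51),(140,148),(48,143)]])
plan(bot.read_state(),[.47,-.35,.30],np.pi/2+.04)
E
```

```text
[ 0.52585102 -0.06453655  0.24264762] 15.05 [ 0.06864772  0.04003485 -2.84907805] 0.6239557788715152
side_j5 352 angle 0.77911407 offset 0.03693775
side_j5 27 angle 1.1307077 offset 0.017101064
side_j5 379 angle 0.81798685 offset 0.034531802
[[0.391, -0.418, 0.016], [0.392, -0.263, 0.016], [0.55, -0.267, 0.016], [0.547, -0.431, 0.016]]
shift [-0.0587 -0.2831 -0.0675] n50 5.938472351623429
tool-x turn (tool x down => minus world yaw): -3.709706388388412e-05
```

View pics/wrist_j5.png

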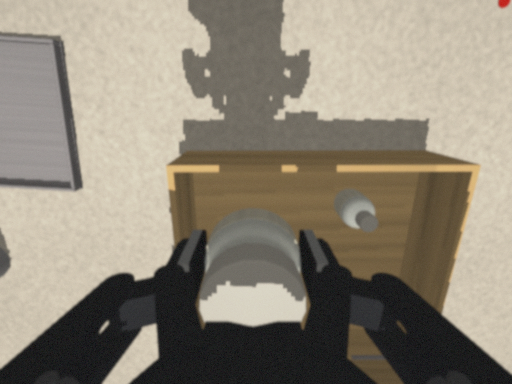

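View pics/side_j5c.png

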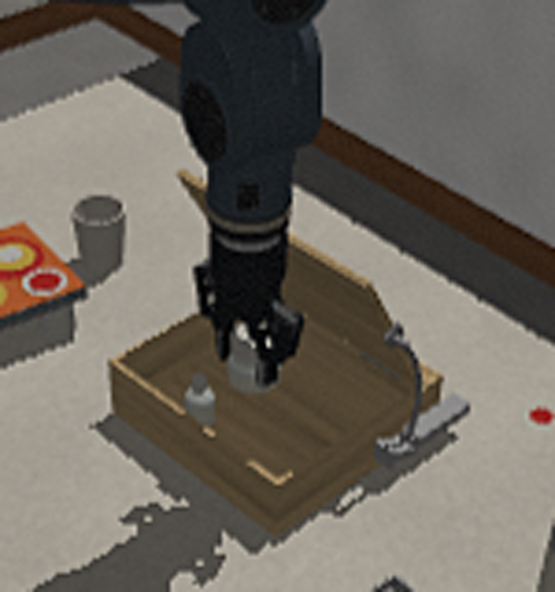

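The jar is held upright and clear of the bin, at a middle height of about 0.185 m, and the lid is still propped. Tray C, 160 mm, is centred at about (0.470, -0.347). Carrying the jar over.

{"op": "carry_out", "data": {"moves": [[[0,-0.012,-0.005,0,1],[0,-0.04,-0.015,0,1],[0,-0.075,-0.025,0,1],[0,-0.115,-0.036,0,1],[0,-0.155,-0.047,0,1],[0,-0.195,-0.056,0,1],[0,-0.23,-0.064,0,1],[0,-0.255,-0.07,0,1]]]}}

```text
time: 15.95
eef_pos: [0.4649, -0.3245, 0.2395]
ee_rot: [-0.013, 0.708, 0.014, 0.706]
ft_force: [0.0, 0.6, -3.0]
width: 0.626
```

{"op": "carry_out", "data": {"moves": [[[0,-0.015,-0.003,0,1],[0.01,-0.024,-0.004,0,1],[0.03,-0.025,-0.004,0,1],[0.055,-0.025,-0.004,0,1],[0.075,-0.025,-0.004,0,1],[0.085,-0.025,-0.004,0,1],[0.09,-0.025,-0.004,0,1],[0.09,-0.025,-0.004,0,1]]]}}

```text
time: 16.75
eef_pos: [0.4634, -0.3466, 0.1505]
ee_rot: [-0.014, 0.707, 0.015, 0.707]
ft_force: [0.2, 0.4, -3.1]
width: 0.619
```

```bash
python3 chk.py t1 wrist side top;python3 lidang.py side_t1; python3 -c "
import cv2
im=cv2.imread('pics/side_t1.png');cv2.imwrite('pics/side_t1c.png',cv2.resize(im[80:300,170:400],None,fx=2.7,fy=2.7,interpolation=cv2.INTER_CUBIC))"
```

```text
[ 0.46335103 -0.34658072  0.15051779] 16.75 [ 0.18545798  0.43237354 -3.1054218 ] 0.6190303604864309
side_t1 153 angle 1.0548856 offset 0.001454901
side_t1 120 angle 1.0544329 offset 0.0020261146
side_t1 273 angle 1.05923 offset 0.0023309216
```

View pics/wrist_t1.png

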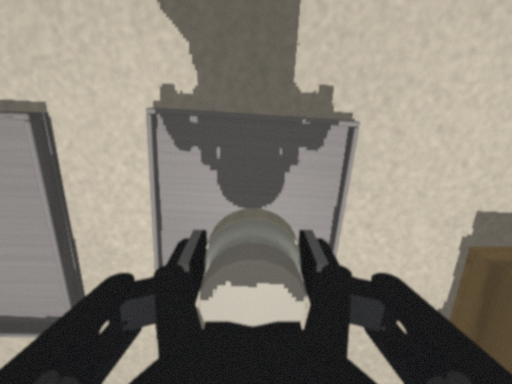

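View pics/side_t1c.png

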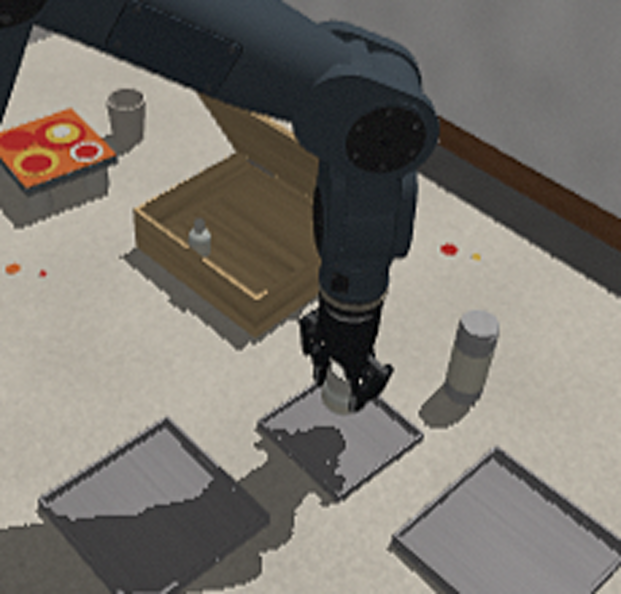

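Over the tray and centred. Lowering slowly.

{"op": "carry_out", "data": {"moves": [[[0.01,0,0,0,1],[0.025,0,0,0,1],[0.04,0,0,0,1],[0.05,0,0,0,1],[0.055,0,0,0,1],[0.057,0,0,0,1],[0.058,0,0,0,1],[0.058,0,0,0,1]]]}}

```text
time: 17.7
eef_pos: [0.4635, -0.3472, 0.0933]
ee_rot: [-0.014, 0.707, 0.014, 0.707]
ft_force: [0.0, -0.6, -1.9]
width: 0.625
```

{"op": "carry_out", "data": {"moves": [[[0.001,0,0,0,1],[0.002,0,0,0,1],[0.002,0,0,0,1]]]}}

```text
time: 18.0
eef_pos: [0.4633, -0.347, 0.091]
ee_rot: [-0.014, 0.707, 0.014, 0.707]
ft_force: [-0.1, -1.4, -2.3]
width: 0.62
```

{"op": "carry_out", "data": {"moves": [[[0.001,0,0,0,1],[0.001,0,0,0,1],[0.002,0,0,0,1],[0.002,0,0,0,1]]]}}

```text
time: 18.4
eef_pos: [0.4633, -0.347, 0.0895]
ee_rot: [-0.014, 0.707, 0.014, 0.707]
ft_force: [-1.6, 0.4, 4.4]
width: 0.626
```

Fz has gone from -2.3 to +4.4 N, so the jar stands on the tray floor. Opening now.

{"op": "carry_out", "data": {"moves": [[[0,0,0,0,0],[0,0,0,0,-0.6],[0,0,0,0,-1],[0,0,0,0,-1],[0,0,0,0,-1]]]}}

```text
time: 18.9
eef_pos: [0.4633, -0.3471, 0.0889]
ee_rot: [-0.014, 0.707, 0.014, 0.707]
ft_force: [0.4, -0.1, -0.9]
width: 1.003
```

```bash
python3 chk.py t2 wrist
```

```text
[ 0.46334904 -0.3470661   0.08890274] 18.9 [ 0.40007385 -0.13136946 -0.86141001] 1.0025638717236713
```

View pics/wrist_t2.png

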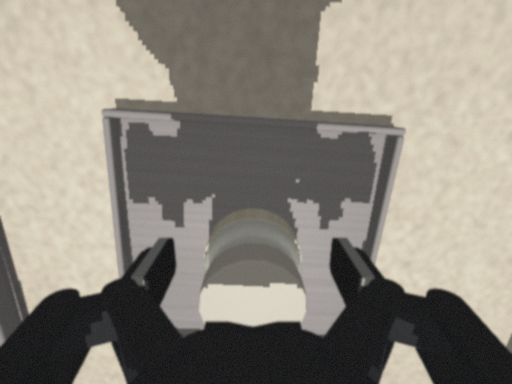

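The jar stands centred at (252,265), with both fingers clear of it. Retreating straight up.

{"op": "carry_out", "data": {"moves": [[[-0.015,0,0,0,-1],[-0.04,0,0,0,-1],[-0.07,0,0,0,-1],[-0.105,0,0,0,-1],[-0.14,0,0,0,-1],[-0.17,0,0,0,-1],[-0.19,0,-0.01,0,-1],[-0.2,0,-0.03,0,-1]]]}}

```text
time: 19.75
eef_pos: [0.4339, -0.3485, 0.2906]
ee_rot: [-0.015, 0.706, 0.014, 0.708]
ft_force: [-0.2, -0.8, -1.1]
width: 0.991
```

{"op": "carry_out", "data": {"moves": [[[0,0,-0.03,0,-1],[0,0,-0.06,0,-1],[0,0,-0.085,0,-1],[0,0,-0.1,0,-1],[0,0,-0.1,0,-1],[0,0,-0.1,0,-1]]]}}

```text
time: 20.35
eef_pos: [0.3333, -0.3524, 0.2889]
ee_rot: [-0.014, 0.707, 0.014, 0.707]
ft_force: [-0.0, 0.2, 0.1]
width: 1.001
```

```bash
python3 chk.py e1 wrist side top;python3 lidang.py side_e1
python3 - <<'E'
from h import *
im=cv2.imread('pics/side_e1.png');cv2.imwrite('pics/side_e1c.png',cv2.resize(im[100:280,190:380],None,fx=3.2,fy=3.2,interpolation=cv2.INTER_CUBIC))
f=load("wrist_e1");w=cloud(f).reshape(-1,3)
q=w[(w[:,2]>.052)&(w[:,2]<.068)&(abs(w[:,0]-.47)<.06)&(abs(w[:,1]+.347)<.06)]
print(len(q),np.median(q,0),cv2.minEnclosingCircle((q[:,:2]*1000).astype(np.float32)),np.percentile(q[:,2],[5,95]))
A=np.c_[q[:,:2],np.ones(len(q))];print("plane tilt",np.linalg.lstsq(A,q[:,2],rcond=None)[0])
g=load("side_e1");ww=cloud(g).reshape(-1,3)
c,s=np.cos(.04),np.sin(.04);h=np.array([.7215,.006,0])
d=ww-h;b=np.stack([d[:,0]*c+d[:,1]*s+.085,-d[:,0]*s+d[:,1]*c,d[:,2]],-1)
m=(b[:,1]<-.150)&(b[:,1]>-.165)&(b[:,2]>.05)&(b[:,2]<.09)&(b[:,0]>.024)&(b[:,0]<.10)
qq=b[m];print("rod foot x",np.median(qq[qq[:,2]<.065][:,0]) if m.sum() else None)
for n in ["top0","top_e1"]:
    w=cloud(load(n))
    for nm,(a,b_,c_,d_) in dict(mug=(108,127,140,154),can=(317,131,345,158)).items():
        q=w[b_:d_,a:c_].reshape(-1,3);q=q[q[:,2]>.06];print(n,nm,np.median(q,0).round(3))
q=cloud(load("side_e1")).reshape(-1,3);q=q[(q[:,2]>.045)&(q[:,2]<.08)&(abs(q[:,0]-.552)<.03)&(abs(q[:,1]-.049)<.03)];print("bottle",len(q),np.median(q,0) if len(q) else 0)
q=cloud(load("side_l7")).reshape(-1,3);q=q[(q[:,2]>.045)&(q[:,2]<.08)&(abs(q[:,0]-.552)<.03)&(abs(q[:,1]-.049)<.03)];print("bottle before",len(q),np.median(q,0) if len(q) else 0)
E
```

```text
[ 0.33331258 -0.35239814  0.28888777] 20.35 [-0.02385414  0.17920643  0.13099007] 1.000600628202654
6
side_e1 113 angle 1.0535147 offset 0.0017714351
side_e1 119 angle 1.052726 offset 0.0016199052
1028 [ 0.46855906 -0.34662093  0.05942013] ((470.9601135253906, -346.54486083984375), 24.8393497467041) [0.05534297 0.06053241]
plane tilt [0.04311686 0.00339443 0.04004618]
rod foot x 0.05438176571573103
top0 mug [0.667 0.397 0.08 ]
top0 can [ 0.652 -0.404  0.137]
top_e1 mug [0.669 0.398 0.08 ]
top_e1 can [ 0.652 -0.404  0.137]
bottle 42 [0.55186016 0.04574857 0.05549541]
bottle before 43 [0.54954875 0.04567081 0.05295617]
```

View pics/wrist_e1.png

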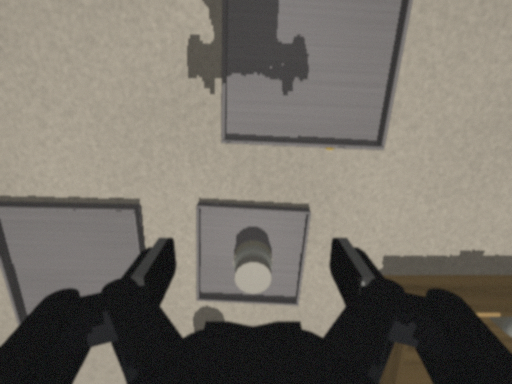

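View pics/side_e1c.png

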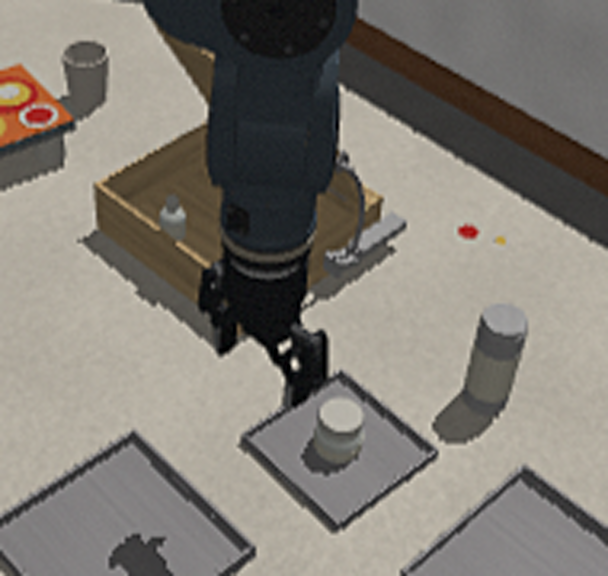

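The jar stands in the 160 mm tray, with its cap at (253,277) in the wrist view. The lid is propped at about 1.053 and the other objects haven't moved. Handing in.

```bash
python3 -c "
from bench import bot
s=bot.read_state();print(s['time'],abs(s['joint_vel']).max(),s['ft_force'])
print(bot.job_done())"
```

```text
20.5 0.0042907007317275515 [ 0.21687241 -0.54429446  0.06292374]
the job is handed in; nothing more can be done
None
```

I raised the lid by its handle to about 1.42 rad, let it down onto the seated stay and released it. I then took the jar out under the propped lid and set it down in the 160 mm tray. The job was handed in at 20.5 s.

Last checks:
- **Lid:** it stands at about 1.053 rad. The foot of the stay is against the rear step of its pocket, where it was when the lid was let go.
- **Jar:** it is at (0.471, -0.347), within a few mm of the tray's centre, and I released it only after the force showed contact with the tray floor.
- **Others:** the mug, spray can and bottle measure within about 3 mm of their earlier positions. For the bottle, that compares with just after the lid was opened. I kept the arm and jar away from the canvas.
- **Arm:** it was still, clear of everything, with no force on the tool when I handed in.

Checks that disagreed:
- While I probed the lid's rest with the gripper still on it, the angle read as low as 1.03 rad. It returned to about 1.06 on release.
- Lid readings with the arm in front of the lid were wrong (0.66 to 0.82 rad), so I judged the lid by picture during those steps.
- A rough fit of the jar's top gave a 0.04 rad tilt. I put this down to side points in the fit; it is within the 0.1 rad limit anyway.

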